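# Lock the stop of a tube-capping stand with a fork key and a wing jam nut

## Task

Lock the stop on the capping stand: pick up the orange fork key, lower it flat onto the stand so that its two prongs straddle the long brass nut and its handle lies between the two posts, and let go. Then, with the key holding the brass nut still, turn the red wing nut above it clockwise (seen from above) until it is tight, which is when its wings line up with the long brass nut. Let go of it, leave the orange key in place on the stand, and leave the blue key where it lies.

Things in the scene. Friction and masses are not known exactly. Their poses are not given: they have to be found in the camera images.
- orange_key_grip (a point): Centre of the upright orange grip (36 x 12 x 48 mm along x, y, z; at the balance point) of the loose orange fork key, about 0.25 kg, 16 mm thick, lying flat left or right of the stand; 41 mm above its underside. x points along the key to the prongs. Prongs: 14 mm wide, 48 mm apart inside, from x = 50 (closed end of the mouth) to 136 mm. Handle 20 mm wide, back to x = -75.
- blue_key_grip (a point): The same point of the blue fork key, a bystander lying on the other side of the stand: same length, but a mouth of only 20 mm, too narrow for the nut. Leave it alone.
- stand: Fixed stand: blue plate 285 x 110 x 12 mm. Origin: on the nuts' upright axis at bench height; x points along the plate, away from two steel posts at x = -150, y = +-26 mm (40 mm clear gap, tops at z = 40). Brass nut on the axis: 80 (x) x 34 (y) mm, z = 14 to 34. Key in place: its x along the stand's x, grip centre at x = -100, y = 0, z = 53 mm; side play 7 mm at the nut, 10 mm at the posts.
- wing_grip (a point): Centre of the red wing of the jam nut, on the axis above the brass nut, 65 mm above the bench: an upright bar 34 mm long (its x axis), 12 mm thick (y), z = 44 to 86 mm, with a 5 mm stud end on top. Pinch it across its thickness from above. At the start it lies 0.75 to 1.05 rad anticlockwise (from above) of the brass nut's long direction.
- lower_nut (a joint): Turn of the brass nut, rad, anticlockwise from above positive; 0 at the start (long side along the stand's x). It turns easily (0.04 N m). With the orange key in place it can follow the wing nut by about 0.25 rad at most (the key's play); without it, it turns along and nothing tightens.
- jam_nut (a joint): Turn of the red wing nut relative to the brass nut, rad, clockwise from above positive. Starts at 0.05 to 0.35; firm stop (tight) at 1.10, where the wing is parallel to the long brass nut. Drags at 0.2 N m on the brass nut and stays where it is left.
Not all that is in view belongs to the job. Leave any pink look-alike of the part that bears orange_key_grip alone.

How it is judged:
By the outcome, as a careful person would: the job done as asked, in the order asked, and still so for the second after the job is handed in, with the robot touching nothing.
It also fails if it takes over 51 s, if anything falls off the work surface, if the arm or the gripper's body presses on something with over 40 N, if the wrist force passes 120 N, or if a joint passes its speed limit or range.

## Robot

A 6-joint arm with a two-finger parallel gripper is mounted at the origin on the work surface. World frame = base frame: x ahead of the robot, y to its left, z up, the work surface at z = 0. Lengths are in mm, angles in rad, forces in N, time in s.
With the tool pointing down it reaches from about 350 to 875 mm from the base axis. Payload 4.2 kg.
Tool frame: the origin (TCP) lies midway between the tips of the shut fingers; the grasp point (between the pads) lies 19 mm behind it (arm.grip_point_offset is the distance from the TCP to the grasp point, in mm); z points along the fingers, x is the direction in which the jaws open and shut, and the axes are right-handed (so a half turn about z gives the same grasp; the last joint's range is limited). The gripper opens to 85 mm and grips with 20 to 120 N. Pads are 22 mm wide; open, the fingers measure 114 mm over their backs; the gripper's body (76 mm by 85 mm) begins 54 mm behind the grasp point. The pads swing forward as they close: fully open they stand 13 mm farther back than shut.
Start: joints at [-0.881, 0.385, 0.008, 0, -1.194, -0.259], TCP at [261.011, -567.867, 231.312] pointing down, gripper open.
Joint ranges: [-3.14, 3.14], [-1.21, 2.06], [-1.07, 1.41], [-3.16, 2.05], [-2.99, -0.16], [-3.1, 3.1]. Speed limits (rad/s): [2.79, 2.79, 3.14, 3.14, 3.14, 3.14].

## Interface

Orientations are given as a unit quaternion [x, y, z, w].
In Python, from bench import arm gives the robot as it stands.
- The arm moves only by the tool move_arm, never from a script. Its argument "targets" is a list of rows, each a list of 7 numbers: the shift along the tool's x, y, z in cm, then the turn, a rotation vector about the tool's x, y, z in degrees, then the closure in counts, from 0 (fully open) to 255 (shut). In form: [[x, y, z, wx, wy, wz, grip], ...]. A call has 1 to 20 rows; each row is the pose to reach, as a shift and turn from the pose commanded when the call began, along the tool's axes at that moment; what a row does not reach only later rows make up. A row lasts 1/8 s, in which the tool goes at most 62.5 mm and 10.7 degrees, less where a joint would pass 70% of its speed; a pose out of reach is approached as far as the arm can. A call with a gripper value outside its range is refused whole. The fingers move at their own pace and stop on an object; the grip force is fixed at half the most. Time passes only in rows, so rows that repeat a pose let the fingers close. It gives the time, the measured TCP pose, the force and the opening at its end, in the units of the state.
- arm.read_state(): the state, without advancing time (a new reading comes with each control period).
- arm.get_image(name): name is "scene" or "side" or "wrist"; returns (picture, depth): 420x560x3 uint8, blue, green, red; 420x560 float32, mm along the optical axis (not along the pixel's ray), 0 where there is no reading.
- arm.camera_params(name): a dict with "mtx" (3x3 intrinsics, pixels), "world_to_cam" (4x4, takes a point from world to camera coordinates); the wrist camera has in their place "mount" (4x4, takes a point from camera to tool coordinates, whose origin is the TCP and whose axes are the tool frame's). Camera axes: x right, y down, z forward; pixel columns grow to the right and rows downward; lengths in mm; the calibration is good to about 2 mm. A picture is of the moment at which its call begins: read the wrist's pose just before it. camera_params takes no time and is no camera call.
- arm.job_done(): hands the job in, once; it reports no verdict.
Trained networks look in the newest picture that a camera, given by its name, has taken for a name from the list of things; names that differ only in an ending like _2 or _b are one class to them, and where a whole thing is asked for, a point or a joint stands for the part that bears it (a point fixed in the world has none). Each returns a list of dicts, best first, with "score" (0 to 1); they miss things now and then, are a little off and sometimes report something else, mostly with a low value. They report only what shows in the picture. A call takes as long as a camera call. They do not tell look-alikes from the thing itself.
- arm.search_frame(thing, camera): "bbox" ([left, top, right, bottom] in pixels, round what is visible of it).
- arm.tip_of(thing, camera): "uv" ([column, row] in pixels: a listed point, or the origin of a listed thing).
The state is a dict: "clock": time; "joints": joint angles; "joint_vel": joint speeds; "joint_efforts": joint torques, N m; "position": TCP position; "ee_rot": TCP orientation; "contact_force": force on the tool from outside, world axes, zero at the start; "wrist_torque": the same for the moment, N m; "gripper_width": finger opening in mm.
Only numpy, scipy, OpenCV 4.12 (cv2) and the standard library are available. Lean on these libraries where they do the work, as an engineer would, in place of code of your own. Each camera call takes 0.05 s, during which the arm holds its last target.

## Working session

There is one attempt and no reset: what is moved stays moved. The work goes in short steps, Python scripts to look and compute and a tool call to move; the robot and the scene stay as the last step left them, time stands still between calls to the robot, and variables do not carry over. Pictures are saved under pics/ and viewed, and the job is handed in when it is done.

Besides the shell and the picture viewer there is one more tool, called after ">>>" in YAML: its name, and indented under it one key for each argument. move_arm: Moves the arm, as the interface text tells. Its arguments: {"type":"object","properties":{"targets":{"type":"array","items":{"type":"array","items":{"type":"number"}}}},"required":["targets"]}

```bash
mkdir -p pics; ls; python3 - <<'E'
from bench import arm
import cv2
s=arm.read_state();print(s)
for n in("scene","side","wrist"):
    p,d=arm.get_image(n);cv2.imwrite(f"pics/{n}0.png",p)
    c=arm.camera_params(n);print(n,c)
    for t in("orange_key_grip","blue_key_grip","wing_grip","stand"):
        print(n,t,arm.tip_of(t,n)) if n!="wrist" else None
print(arm.read_state()["clock"])
E
```

```text
pics
{'clock': 0.0, 'joints': array([-8.81413538e-01,  3.85545102e-01,  6.60452762e-03, -5.06755026e-04,
       -1.19402539e+00, -2.58590224e-01]), 'joint_vel': array([-2.56328605e-05, -2.87136452e-04,  8.40999145e-04, -1.10654188e-03,
       -1.66778135e-03, -5.10276786e-04]), 'joint_efforts': array([ 6.76211334e-05, -3.92291272e+01,  1.88404584e+01,  4.18624252e+00,
       -4.61233474e-03, -1.64018917e-05]), 'position': array([ 260.75172856, -567.34466472,  230.21903282]), 'ee_rot': array([ 5.39711997e-01,  8.41848994e-01,  5.56568542e-04, -9.60484303e-04]), 'contact_force': array([0.22611665, 0.04235163, 0.67480951]), 'wrist_torque': array([-0.02487791, -0.0031179 , -0.0405389 ]), 'gripper_width': 85.63848077824316}
scene {'mtx': array([[414.80367915,   0.        , 284.06665617],
       [  0.        , 414.80367915, 218.60045784],
       [  0.        ,   0.        ,   1.        ]]), 'world_to_cam': array([[ 3.85463069e-01,  9.22618329e-01, -1.39155186e-02,
        -8.83486055e+00],
       [ 7.89352305e-01, -3.37520467e-01, -5.12838057e-01,
        -4.29552289e+02],
       [-4.77850
[... 1115 characters left out ...]
re': 0.6}]
side blue_key_grip [{'uv': [172.0, 326.0], 'score': 0.93}]
side wing_grip [{'uv': [206.3, 235.6], 'score': 0.55}]
side stand [{'uv': [208.7, 247.2], 'score': 0.63}]
wrist {'mtx': array([[373.58831589,   0.        , 270.11542677],
       [  0.        , 373.58831589, 210.60427943],
       [  0.        ,   0.        ,   1.        ]]), 'mount': array([[ 9.99999182e-01,  1.23010198e-03,  3.49449457e-04,
         8.97721151e-01],
       [-1.27869205e-03,  9.58759551e-01,  2.84215568e-01,
        -7.33591460e+01],
       [ 1.45761302e-05, -2.84215783e-01,  9.58760340e-01,
        -1.42933203e+02],
       [ 0.00000000e+00,  0.00000000e+00,  0.00000000e+00,
         1.00000000e+00]])}
0.55
```

View pics/scene0.png

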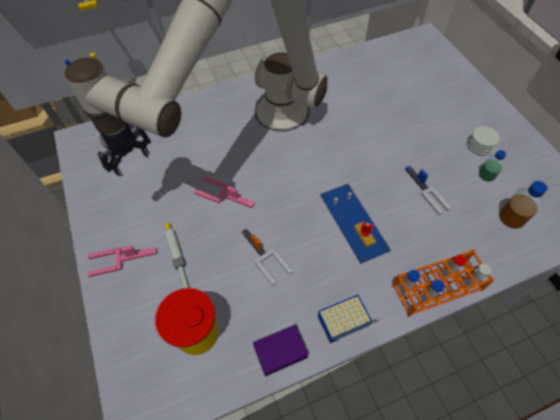

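View pics/side0.png

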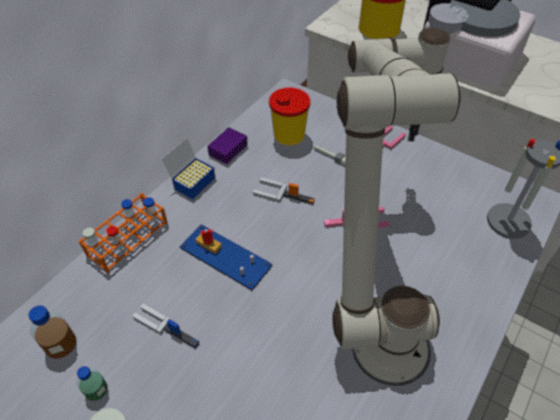

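View pics/wrist0.png

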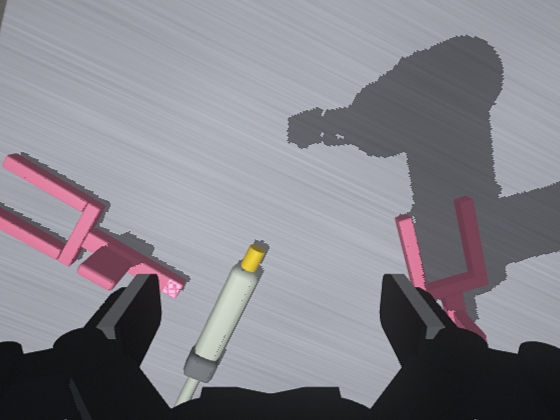

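In the scene picture, four things could be taken for the orange key: the pink forks at (131,252) and (233,192), the blue key at (426,177), and the orange-gripped grey fork at (255,243). The last one fits the description. The stand is at about (355,222), with its wing at (366,228).

```bash
cat > h.py <<'E'
from bench import arm
import numpy as np, cv2
from scipy.spatial.transform import Rotation as R
def cam(n,state=None):
    c=arm.camera_params(n);K=c["mtx"]
    if n=="wrist":
        s=state or arm.read_state();T=np.eye(4);T[:3,:3]=R.from_quat(s["ee_rot"]).as_matrix();T[:3,3]=s["position"]
        W=T@c["mount"]
    else: W=np.linalg.inv(c["world_to_cam"])
    return K,W
def onz(uv,z,K,W):
    d=W[:3,:3]@np.linalg.inv(K)@np.array([uv[0],uv[1],1.]);o=W[:3,3]
    return o+d*(z-o[2])/d[2]
def cloud(depth,K,W):
    v,u=np.mgrid[:depth.shape[0],:depth.shape[1]]
    P=np.stack([(u-K[0,2])/K[0,0]*depth,(v-K[1,2])/K[1,1]*depth,depth],-1)
    P=P@W[:3,:3].T+W[:3,3];P[depth<=0]=np.nan
    return P
def proj(p,K,W):
    q=np.linalg.inv(W)@np.append(p,1);q=K@q[:3];return q[:2]/q[2]
def shift(target, yaw_x=None, s=None):
    """tool-frame shift (cm) to TCP target; turn about z (deg) so tool x points along world angle yaw_x (mod pi)"""
    s=s or arm.read_state();M=R.from_quat(s["ee_rot"]).as_matrix()
    d=M.T@(np.array(target)-s["position"])/10
    out=[np.round(d,2)]
    if yaw_x is not None:
        w=np.array([np.cos(yaw_x),np.sin(yaw_x),0]);t=M.T@w
        out.append(np.degrees((np.arctan2(t[1],t[0])+np.pi/2)%np.pi-np.pi/2).round(1))
    return out
E
python3 - <<'E'
from h import *
K,W=cam("scene");K2,W2=cam("side")
for n,a,b,z in[("orange",(254.8,243),(292.7,190.9),41),("blue",(426.4,176.8),(172,326),41),("wing",(366.7,226),(206.3,235.6),65)]:
    print(n,onz(a,z,K,W).round(),onz(b,z,K2,W2).round())
print("prongs",onz((272,284),8,K,W),onz((290,272),8,K,W), "handle",onz((245,232),8,K,W))
print("posts",onz((335,200),40,K,W),onz((349,196),40,K,W))
p,d=arm.get_image("scene")
cv2.imwrite("pics/crop1.png",cv2.resize(p[170:300,210:400],None,fx=4,fy=4,interpolation=cv2.INTER_CUBIC))
s=arm.read_state()
print(shift([450,-120,300]),R.from_quat(s["ee_rot"]).as_matrix().round(3))
E
```

```text
orange [ 534. -311.   41.] [ 523. -292.   41.]
blue [526. 315.  41.] [518. 310.  41.]
wing [627.  27.  65.] [627.  30.  65.]
prongs [ 667.77652585 -308.8304236     8.        ] [ 652.96168218 -243.36692088    8.        ] handle [ 466.51499487 -322.75886146    8.        ]
posts [487.55922635 -11.44828369  40.        ] [491.55722505  38.17485811  40.        ]
[array([32.8 , 35.87, -6.87])] [[-0.418  0.909  0.   ]
 [ 0.909  0.418 -0.   ]
 [-0.     0.    -1.   ]]
```

View pics/crop1.png

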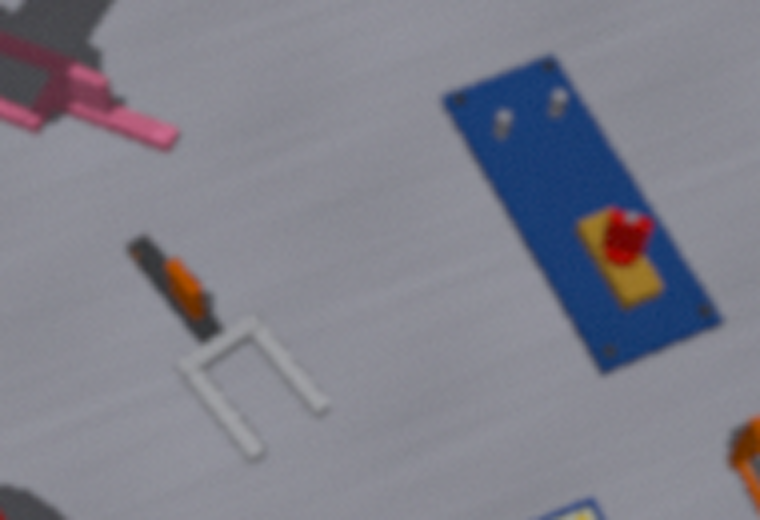

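```bash
python3 - <<'E'
from h import *
print(shift([547,15,260],1.67))
E
```

```text
[array([41.02, 50.32, -2.87]), np.float64(19.0)]
```

>>> move_arm:
  targets:
    - [41, 50.3, -3, 0, 0, 19, 0]
    - [41, 50.3, -3, 0, 0, 19, 0]
    - [41, 50.3, -3, 0, 0, 19, 0]
    - [41, 50.3, -3, 0, 0, 19, 0]
    - [41, 50.3, -3, 0, 0, 19, 0]
    - [41, 50.3, -3, 0, 0, 19, 0]
    - [41, 50.3, -3, 0, 0, 19, 0]
    - [41, 50.3, -3, 0, 0, 19, 0]
    - [41, 50.3, -3, 0, 0, 19, 0]
    - [41, 50.3, -3, 0, 0, 19, 0]
    - [41, 50.3, -3, 0, 0, 19, 0]
    - [41, 50.3, -3, 0, 0, 19, 0]
    - [41, 50.3, -3, 0, 0, 19, 0]

```text
clock: 2.22
position: [546.4, 14.3, 261.2]
ee_rot: [0.671, 0.741, -0.0, -0.0]
contact_force: [-0.2, -0.4, 0.1]
gripper_width: 85.5
```

```bash
python3 - <<'E'
from h import *
s=arm.read_state();print(s["position"],np.abs(s["joint_vel"]).max())
p,d=arm.get_image("wrist");cv2.imwrite("pics/w1.png",p)
np.savez("w1.npz",p=p,d=d,pos=s["position"],rot=s["ee_rot"])
K,W=cam("wrist",s)
for t in("wing_grip","stand","orange_key_grip"):
    for r in arm.tip_of(t,"wrist"): print(t,r,onz(r["uv"],{"wing_grip":65,"stand":0}.get(t,41),K,W).round(1))
P=cloud(d,K,W)
hsv=cv2.cvtColor(p,cv2.COLOR_BGR2HSV)
x,y=P[...,0],P[...,1];z=P[...,2]
near=(abs(x-570)<220)&(abs(y-20)<120)
H,S,V=hsv[...,0],hsv[...,1],hsv[...,2]
def rect(m,name):
    pts=P[m&near];print(name,m.sum(),len(pts),np.nanmedian(pts,0).round(1))
    if len(pts)>20:
        (c,wh,a)=cv2.minAreaRect(pts[:,:2].astype(np.float32));print(np.round(c,1),np.round(wh,1),round(a,2))
rect((abs(H-110)<12)&(S>120)&(z<20),"plate")
rect((abs(H-22)<8)&(S>100)&(z>25)&(z<40),"nut")
rect(((H<8)|(H>172))&(S>120)&(z>70)&(z<95),"wing")
rect((S<80)&(z>30)&(z<50),"posts")
E
```

```text
[546.44734714  14.34990238 261.22188947] 0.01610706278817753
wing_grip {'uv': [272.5, 264.3], 'score': 0.95} [628.   25.5  65. ]
stand {'uv': [273.8, 238.6], 'score': 0.56} [625.3  27.1   0. ]
plate 4465 3969 [626.6  33.9  12.2]
[563.4  23.8] [284.  108.9] 1.25
nut 0 0 [nan nan nan]
wing 527 527 [624.2  24.3  85.4]
[628.   25.2] [33.2 12.3] 50.04
posts 291 287 [479.   41.9  39.8]
[570.3  23.5] [194.5  62.5] 0.86
  return np.nanmean(a, axis, out=out, keepdims=keepdims)
```

View pics/w1.png

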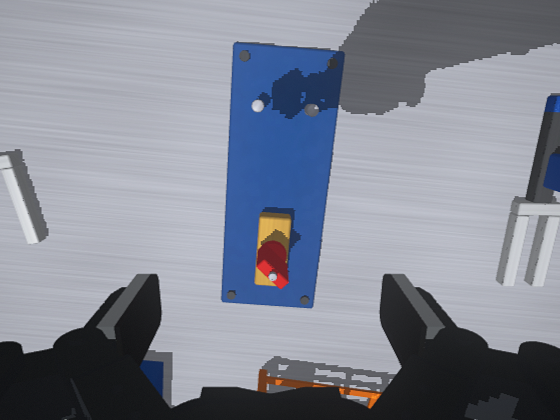

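The wrist view shows the stand with its posts at (258,105) and (312,109), the nut at (274,248) and the wing at (272,268). I'll refine the posts and the nut, then measure the key.

```bash
python3 - <<'E'
from h import *
f=np.load("w1.npz");p,d=f["p"],f["d"];s=dict(position=f["pos"],ee_rot=f["rot"])
K,W=cam("wrist",s);P=cloud(d,K,W);x,y,z=np.moveaxis(P,-1,0)
for sg in(-1,1):
    m=(abs(x-478)<20)&(abs(y-22-26*sg)<18)&(z>36)&(z<44);print("post",P[m].mean(0),m.sum(),np.ptp(P[m],0))
m=(abs(x-610)<70)&(abs(y-25)<40)&(z>32)&(z<36)
c,wh,a=cv2.minAreaRect(P[m][:,:2].astype(np.float32));print("nut",c,wh,a)
hsv=cv2.cvtColor(p,cv2.COLOR_BGR2HSV);print(hsv[225,275])
# edges of plate via line fit
m=(hsv[...,0]>95)&(hsv[...,0]<125)&(hsv[...,1]>120)&(z<18)&(z>8)&(abs(y-24)<70)
L=[];Rr=[]
for xx in range(440,690,10):
    q=m&(abs(x-xx)<3)
    if q.sum()>10:L.append((xx,y[q].min()));Rr.append((xx,y[q].max()))
for e in(L,Rr):
    e=np.array(e);k=np.polyfit(e[:,0],e[:,1],1);print("edge",np.degrees(np.arctan(k[0])),np.polyval(k,628),(np.polyval(k,e[:,0])-e[:,1]).std())
print(shift([470,-330,230],1.81), shift([470,-315,230],1.81))
E
```

```text
post [479.13383742  -3.57466737  40.04063561] 127 [11.11005373 11.54272694  4.81206551]
post [478.04521279  48.08467194  39.92588079] 128 [11.27064021 10.7223952   5.69228278]
nut (627.9404907226562, 25.317176818847656) (79.81425476074219, 33.60386657714844) 0.894091784954071
[ 20 154 217]
edge 1.2240906689469306 -28.897958845717167 0.3230629318351222
edge 1.2077322964383919 79.04880473247252 0.22031003447146863
[array([-33.46, -10.97,   3.15]), np.float64(-8.1)] [array([-31.97, -10.82,   3.15]), np.float64(-8.1)]
```

>>> move_arm:
  targets:
    - [-32, -8.8, 2, 0, 0, -8, 0]
    - [-32, -8.8, 2, 0, 0, -8, 0]
    - [-32, -8.8, 2, 0, 0, -8, 0]
    - [-32, -8.8, 2, 0, 0, -8, 0]
    - [-32, -8.8, 2, 0, 0, -8, 0]
    - [-32, -8.8, 2, 0, 0, -8, 0]
    - [-32, -8.8, 2, 0, 0, -8, 0]
    - [-32, -8.8, 2, 0, 0, -8, 0]

```text
clock: 3.42
position: [491.1, -311.7, 241.5]
ee_rot: [0.618, 0.786, 0.0, 0.0]
contact_force: [0.4, 0.2, -0.0]
gripper_width: 85.3
```

```bash
python3 - <<'E'
from h import *
s=arm.read_state();print(s["position"],np.abs(s["joint_vel"]).max())
p,d=arm.get_image("wrist");cv2.imwrite("pics/w2.png",p)
np.savez("w2.npz",p=p,d=d,pos=s["position"],rot=s["ee_rot"])
K,W=cam("wrist",s)
for t in("orange_key_grip",):
    for r in arm.tip_of(t,"wrist"): print(t,r,onz(r["uv"],41,K,W).round(1))
P=cloud(d,K,W);x,y,z=np.moveaxis(P,-1,0)
hsv=cv2.cvtColor(p,cv2.COLOR_BGR2HSV);H,S,V=np.moveaxis(hsv,-1,0)
near=(abs(x-560)<160)&(abs(y+290)<110)
m=near&(z>58)&(z<70)
c,wh,a=cv2.minAreaRect(P[m][:,:2].astype(np.float32));print("grip",m.sum(),P[m].mean(0),c,wh,a)
m=near&(z>12)&(z<20)
c,wh,a=cv2.minAreaRect(P[m][:,:2].astype(np.float32));print("key",m.sum(),c,wh,a)
print(P[m].min(0),P[m].max(0))
E
```

```text
[ 491.0687896  -311.68597813  241.53287824] 0.01709924774556702
orange_key_grip {'uv': [270.5, 219.9], 'score': 0.85} [ 527.5 -301.6   41. ]
grip 481 [ 526.3395963  -303.98382554   63.67461804] (526.9628295898438, -303.6585388183594) (34.961936950683594, 11.972437858581543) 14.07862663269043
key 4153 (557.18310546875, -296.25152587890625) (211.08370971679688, 76.01245880126953) 14.772710800170898
[ 453.19491864 -331.20073442   12.03375516] [ 666.61159681 -234.03812275   18.75593517]
```

View pics/w2.png

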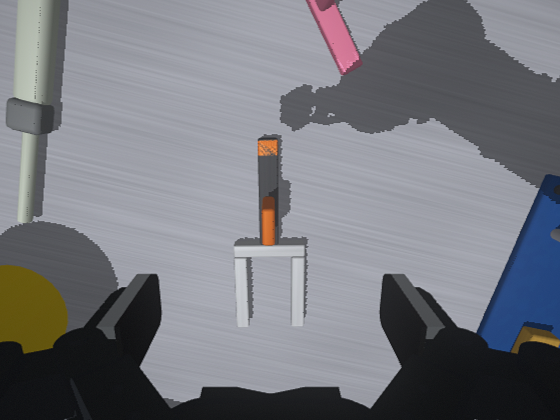

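```bash
python3 - <<'E'
from h import *
print(shift([527.5,-303.9,110],np.radians(104.7)),shift([527.5,-303.9,24],np.radians(104.7)))
E
```

```text
[array([-0.15,  3.68, 13.17]), np.float64(-0.9)] [array([-0.15,  3.67, 21.77]), np.float64(-0.9)]
```

>>> move_arm:
  targets:
    - [-0.15, 3.7, 6, 0, 0, -0.9, 0]
    - [-0.15, 3.7, 12, 0, 0, -0.9, 0]
    - [-0.15, 3.7, 16, 0, 0, -0.9, 0]
    - [-0.15, 3.7, 19, 0, 0, -0.9, 0]
    - [-0.15, 3.7, 21, 0, 0, -0.9, 0]
    - [-0.15, 3.7, 21.7, 0, 0, -0.9, 0]
    - [-0.15, 3.7, 21.7, 0, 0, -0.9, 0]
    - [-0.15, 3.7, 21.7, 0, 0, -0.9, 0]

```text
clock: 4.53
position: [528.2, -305.1, 25.6]
ee_rot: [0.611, 0.791, 0.0, 0.001]
contact_force: [-0.3, -0.2, 0.6]
gripper_width: 85.6
```

```bash
python3 - <<'E'
from h import *
s=arm.read_state();print(s["position"],s["contact_force"],shift([527.5,-303.9,24],np.radians(104.7)))
p,d=arm.get_image("wrist");cv2.imwrite("pics/w3.png",p)
E
```

```text
[ 528.23310534 -305.09802993   25.59048048] [-0.34368871 -0.23246936  0.60506072] [array([ 0.13, -0.04,  0.16]), np.float64(-0.1)]
```

View pics/w3.png

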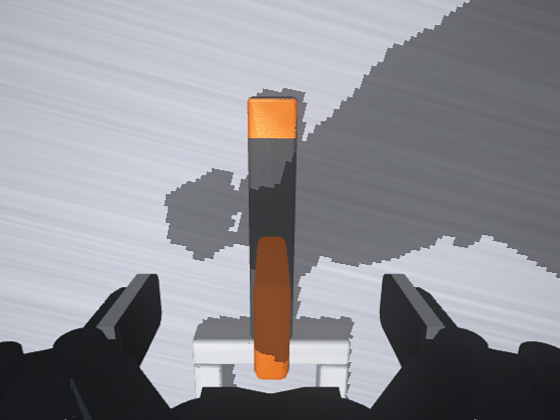

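The grip stands centred between the pads at (272,310). I'll close the gripper and lift.

>>> move_arm:
  targets:
    - [0.1, 0, 0.1, 0, 0, 0, 255]
    - [0.1, 0, 0.1, 0, 0, 0, 255]
    - [0.1, 0, 0.1, 0, 0, 0, 255]
    - [0.1, 0, 0.1, 0, 0, 0, 255]
    - [0.1, 0, 0.1, 0, 0, 0, 255]
    - [0.1, 0, 0.1, 0, 0, 0, 255]
    - [0.1, 0, 0.1, 0, 0, 0, 255]
    - [0.1, 0, 0.1, 0, 0, 0, 255]

```text
clock: 5.58
position: [527.1, -304.3, 23.4]
ee_rot: [0.612, 0.791, -0.0, 0.0]
contact_force: [1.2, -1.1, 0.8]
gripper_width: 10.9
```

>>> move_arm:
  targets:
    - [0, 0, -1, 0, 0, 0, 255]
    - [0, 0, -4, 0, 0, 0, 255]
    - [0, 0, -8, 0, 0, 0, 255]
    - [0, 0, -12, 0, 0, 0, 255]
    - [0, 0, -15, 0, 0, 0, 255]
    - [0, 0, -15, 0, 0, 0, 255]
    - [0, 0, -15, 0, 0, 0, 255]

```text
clock: 6.45
position: [525.7, -303.4, 171.4]
ee_rot: [0.612, 0.791, -0.0, -0.002]
contact_force: [0.8, -0.3, -3.9]
gripper_width: 11.2
```

```bash
python3 - <<'E'
from h import *
s=arm.read_state();print(s["position"],s["contact_force"],s["gripper_width"])
for a in (91.2,):print(shift([528,23.1,175],np.radians(a)))
p,d=arm.get_image("wrist");cv2.imwrite("pics/w4.png",p)
E
```

```text
[ 525.7206284  -303.36316435  171.41693649] [ 0.76565389 -0.30229374 -3.85538354] 11.213044547841127
[array([31.54,  8.42, -0.29]), np.float64(13.3)]
```

View pics/w4.png

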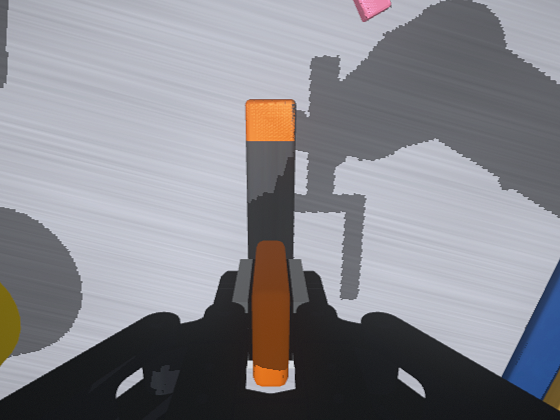

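The key is held level. Moving over the stand.

>>> move_arm:
  targets:
    - [31.5, 8.4, -0.3, 0, 0, 13.3, 255]
    - [31.5, 8.4, -0.3, 0, 0, 13.3, 255]
    - [31.5, 8.4, -0.3, 0, 0, 13.3, 255]
    - [31.5, 8.4, -0.3, 0, 0, 13.3, 255]
    - [31.5, 8.4, -0.3, 0, 0, 13.3, 255]
    - [31.5, 8.4, -0.3, 0, 0, 13.3, 255]
    - [31.5, 8.4, -0.3, 0, 0, 13.3, 255]
    - [31.5, 8.4, -0.3, 0, 0, 13.3, 255]
    - [31.5, 8.4, -0.3, 0, 0, 13.3, 255]

```text
clock: 7.62
position: [528.7, 20.6, 175.9]
ee_rot: [0.7, 0.714, -0.0, -0.0]
contact_force: [0.4, 0.1, -2.7]
gripper_width: 11.4
```

```bash
cat > inh.py <<'E'
from h import *
s=arm.read_state();print(s["clock"],s["position"],s["contact_force"],s["gripper_width"])
p,d=arm.get_image("wrist");cv2.imwrite("pics/w5_%d.png"%(s["clock"]*100),p)
K,W=cam("wrist",s);T=W@np.linalg.inv(arm.camera_params("wrist")["mount"])
P=cloud(d,K,W)
Q=(P-T[:3,3])@T[:3,:3]   # tool coords
hsv=cv2.cvtColor(p,cv2.COLOR_BGR2HSV)
x,y,z=np.moveaxis(Q,-1,0)
m=(abs(x)<25)&(y<-20)&(y>-110)&(z>-10)&(z<25)
c,wh,a=cv2.minAreaRect(Q[m][:,:2].astype(np.float32));print("handle tool",m.sum(),c,wh,a)
A=np.c_[Q[m][:,0],Q[m][:,1],np.ones(m.sum())];k=np.linalg.lstsq(A,Q[m][:,2],rcond=None)[0];print("handle top plane slopes",k)
O=m&(hsv[...,0]<20)&(hsv[...,1]>150)
print("rear end y (should be grip-75):",Q[m][:,1].min(), "z med",np.median(Q[m][:,2]))
ys=Q[m][:,1]
pts=[]
for yy in np.arange(-70,-20,4):
    q=m&(abs(y-yy)<2)
    if q.sum()>5: pts.append((yy,(x[q].min()+x[q].max())/2))
pts=np.array(pts);k=np.polyfit(pts[:,0],pts[:,1],1);print("axis: x at y=0",k[1],"yaw deg",np.degrees(np.arctan(k[0])))
g=(abs(x)<12)&(abs(y)<30)&(z<-35)&(z>-60)&(hsv[...,1]>120)&(hsv[...,0]<20)
print("grip top",g.sum(),Q[g].min(0),Q[g].max(0))
E
python3 inh.py
```

```text
7.625 [528.74702765  20.57802785 175.88772187] [ 0.38454472  0.06739969 -2.71561676] 11.442193370584254
handle tool 6427 (0.6181669235229492, -46.98271179199219) (53.94649887084961, 20.084272384643555) 89.90827941894531
handle top plane slopes [ 2.42231963e-03 -1.81209397e-03  7.14445987e+00]
rear end y (should be grip-75): -73.96653634133045 z med 7.1957743689727165
axis: x at y=0 0.6342842810030073 yaw deg 0.012551842536768668
grip top 3663 [ -5.6681262  -17.85828187 -42.57614181] [  6.75303554  18.45218093 -35.01957065]
```

```bash
python3 - <<'E'
from h import *
print(shift([527.3,22.5,75],np.radians(91.2)))
E
```

```text
[array([ 0.19, -0.14, 10.1 ]), np.float64(-0.0)]
```

>>> move_arm:
  targets:
    - [0.2, -0.15, 4, 0, 0, 0, 255]
    - [0.2, -0.15, 7.5, 0, 0, 0, 255]
    - [0.2, -0.15, 9.5, 0, 0, 0, 255]
    - [0.2, -0.15, 10.1, 0, 0, 0, 255]
    - [0.2, -0.15, 10.1, 0, 0, 0, 255]
    - [0.2, -0.15, 10.1, 0, 0, 0, 255]

```text
clock: 8.43
position: [528.3, 23.8, 76.4]
ee_rot: [0.699, 0.715, 0.001, 0.001]
contact_force: [0.1, -0.0, -2.7]
gripper_width: 11.1
```

```bash
python3 inh.py; python3 - <<'E'
from h import *
print(shift([527.3,22.5,35.2],np.radians(91.2)))
E
cp pics/$(ls -t pics|head -1) pics/now1.png
```

```text
8.425 [528.34436547  23.84233606  76.44984229] [ 0.10450782 -0.01953406 -2.67301309] 11.146511758402362
handle tool 6422 (0.6075849533081055, -46.98188400268555) (53.95881652832031, 20.07789421081543) 89.99466705322266
handle top plane slopes [ 3.47120838e-03 -2.21082821e-03  7.11589762e+00]
rear end y (should be grip-75): -73.96206822124549 z med 7.18127193575861
axis: x at y=0 0.5447730436880903 yaw deg -0.08531594713287655
grip top 3694 [ -7.00200154 -17.98392723 -51.43962946] [  6.7716953   18.02699011 -35.00308661]
[array([-0.14, -0.11,  4.12]), np.float64(0.1)]
```

View pics/now1.png

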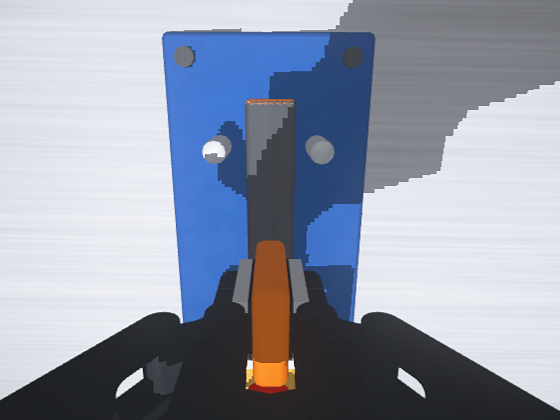

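The handle is centred between the posts at (214,150) and (320,150). Lowering.

>>> move_arm:
  targets:
    - [-0.1, -0.1, 1.2, 0, 0, 0, 255]
    - [-0.1, -0.1, 2.2, 0, 0, 0, 255]
    - [-0.1, -0.1, 3, 0, 0, 0, 255]
    - [-0.1, -0.1, 3.6, 0, 0, 0, 255]
    - [-0.1, -0.1, 4, 0, 0, 0, 255]
    - [-0.1, -0.1, 4.1, 0, 0, 0, 255]
    - [-0.1, -0.1, 4.1, 0, 0, 0, 255]

```text
clock: 9.35
position: [526.5, 22.7, 35.4]
ee_rot: [0.699, 0.715, -0.0, 0.0]
contact_force: [-2.9, -0.2, 5.5]
gripper_width: 11.7
```

Contact at the expected height (z 35.4). Releasing and lifting.

>>> move_arm:
  targets:
    - [0, 0, 0, 0, 0, 0, 0]
    - [0, 0, 0, 0, 0, 0, 0]
    - [0, 0, 0, 0, 0, 0, 0]
    - [0, 0, 0, 0, 0, 0, 0]
    - [0, 0, 0, 0, 0, 0, 0]
    - [0, 0, 0, 0, 0, 0, 0]
    - [0, 0, -2, 0, 0, 0, 0]
    - [0, 0, -6, 0, 0, 0, 0]
    - [0, 0, -12, 0, 0, 0, 0]
    - [0, -2, -18, 0, 0, 0, 0]
    - [0, -2, -20, 0, 0, 0, 0]
    - [0, -2, -20, 0, 0, 0, 0]
    - [0, -2, -20, 0, 0, 0, 0]

```text
clock: 10.98
position: [505.7, 22.2, 232.9]
ee_rot: [0.699, 0.715, -0.001, -0.001]
contact_force: [-0.5, 0.5, -0.4]
gripper_width: 85.7
```

```bash
cat > chk.py <<'E'
from h import *
import sys
s=arm.read_state();print(s["clock"],s["position"],s["contact_force"])
p,d=arm.get_image("wrist");cv2.imwrite("pics/%s.png"%sys.argv[1],p)
K,W=cam("wrist",s);P=cloud(d,K,W)
a=np.radians(1.2);D=P-np.array([628,25.2,0]);X=D[...,0]*np.cos(a)+D[...,1]*np.sin(a);Y=-D[...,0]*np.sin(a)+D[...,1]*np.cos(a);z=P[...,2]
hsv=cv2.cvtColor(p,cv2.COLOR_BGR2HSV);H,S,V=np.moveaxis(hsv,-1,0)
def rect(n,m):
    if m.sum()<10: print(n,"none");return
    pts=np.c_[X[m],Y[m]].astype(np.float32);c,wh,ang=cv2.minAreaRect(pts);print(n,m.sum(),np.round(c,1),np.round(wh,1),round(ang,1),"z",np.median(z[m]).round(1))
box=(X>-190)&(X<80)&(abs(Y)<60)
rect("grip",box&(z>68)&(z<82)&(H<25)&(X<-70))
rect("key",box&(z>24)&(z<31)&~((abs(Y)<20)&(X>-48))&~((abs(X+150)<9)&(abs(abs(Y)-26)<9)))
rect("nut",(abs(X)<60)&(abs(Y)<22)&(z>32)&(z<36)&(S>90))
rect("wing",(abs(X)<30)&(abs(Y)<30)&(z>78)&(z<88.5)&((H<8)|(H>172))&(S>100))
for nm,lo,hi in(("handle",-172,-125),("prongs",-40,30)):
    m=box&(z>24)&(z<31)&(X>lo)&(X<hi)&~((abs(Y)<20)&(X>-48))&~((abs(X+150)<9)&(abs(abs(Y)-26)<9))
    print(nm,m.sum(),np.percentile(Y[m],[1,99]).round(1),np.polyfit(X[m],z[m],1).round(3))
E
python3 chk.py w6
```

```text
10.975 [505.68101973  22.2220081  232.87656101] [-0.53615921  0.49414584 -0.41740872]
grip 570 [-101.4    0.4] [35.5 11.2] 0.4 z 75.8
key 4728 [-70.3   0.6] [210.4  76.1] 0.1 z 28.1
nut 942 [-0.6  0.2] [78.7 32.9] 0.8 z 34.1
wing 495 [-0.5 -0.1] [33.9 12.4] 49.2 z 85.6
handle 1101 [-9.5 10.2] [1.0000e-03 2.8231e+01]
prongs 1638 [-36.8  38.3] [ 0.    28.035]
```

View pics/w6.png

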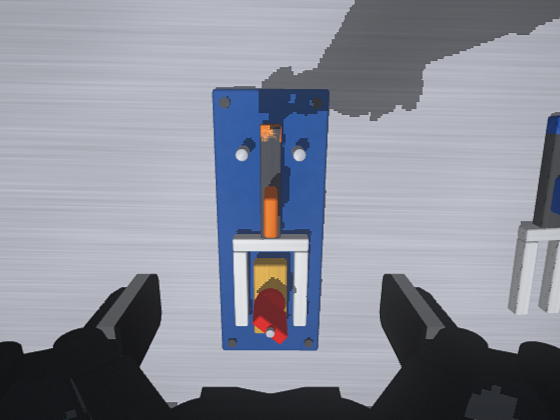

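Key seated: it is flat at z 28, its grip is at stand x -101, and its handle lies between the posts. The wing is at +49°. Now the wing grasp.

```bash
python3 - <<'E'
from h import *
s=arm.read_state();print(s["joints"].round(3))
print(shift([627.6,24.9,125],np.radians(140.3)),shift([627.6,24.9,46],np.radians(140.3)))
E
```

```text
[ 3.650e-01  1.830e-01 -2.730e-01 -1.000e-03 -1.118e+00 -1.913e+00]
[array([1.000e-02, 1.223e+01, 1.071e+01]), np.float64(-49.0)] [array([ 0.02, 12.26, 18.61]), np.float64(-49.0)]
```

>>> move_arm:
  targets:
    - [0, 12.2, 4, 0, 0, -49, 0]
    - [0, 12.2, 6, 0, 0, -49, 0]
    - [0, 12.2, 8, 0, 0, -49, 0]
    - [0, 12.2, 10, 0, 0, -49, 0]
    - [0, 12.2, 10, 0, 0, -49, 0]
    - [0, 12.2, 10, 0, 0, -49, 0]
    - [0, 12.2, 10, 0, 0, -49, 0]

```text
clock: 11.9
position: [628.3, 25.0, 133.6]
ee_rot: [0.34, 0.94, -0.0, -0.0]
contact_force: [-0.6, -0.2, -0.1]
gripper_width: 85.3
```

```bash
python3 chk.py w7 ; python3 - <<'E'
from h import *
print(shift([627.6,24.9,46],np.radians(140.3)))
E
```

```text
11.9 [628.29119327  25.01945766 133.59779302] [-0.59030364 -0.19638588 -0.05403077]
grip 1710 [-100.5   -0.3] [35.5 12. ] 0.9 z 75.8
key 11212 [-70.2   0.4] [211.1  76.5] 0.1 z 28.2
nut 3614 [ 0.3 -0.5] [33.5 79.3] 89.9 z 34.2
wing 1110 [ 0.3 -0.4] [33.9 11.6] 48.7 z 86.0
handle 2508 [-10.1   9.3] [-1.0000e-03  2.8005e+01]
prongs 3758 [-37.6  37.5] [1.0000e-03 2.8092e+01]
[array([ 0.05, -0.06,  8.8 ]), np.float64(-0.1)]
```

View pics/w7.png

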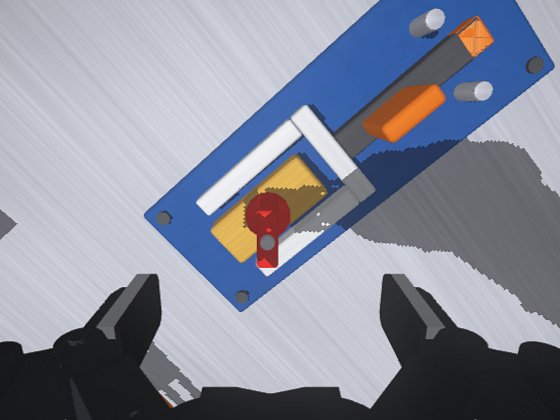

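>>> move_arm:
  targets:
    - [0, 0, 4, 0, 0, 0, 0]
    - [0, 0, 6.5, 0, 0, 0, 0]
    - [0, 0, 8, 0, 0, 0, 0]
    - [0, 0, 8.8, 0, 0, 0, 0]
    - [0, 0, 8.8, 0, 0, 0, 0]
    - [0, 0, 8.8, 0, 0, 0, 0]
    - [0, 0, 8.8, 0, 0, 0, 255]
    - [0, 0, 8.8, 0, 0, 0, 255]
    - [0, 0, 8.8, 0, 0, 0, 255]
    - [0, 0, 8.8, 0, 0, 0, 255]
    - [0, 0, 8.8, 0, 0, 0, 255]
    - [0, 0, 8.8, 0, 0, 0, 255]
    - [0, 0, 8.8, 0, 0, 0, 255]
    - [0, 0, 8.8, 0, 0, 0, 255]

```text
clock: 13.7
position: [629.6, 24.3, 46.7]
ee_rot: [0.34, 0.941, 0.0, 0.001]
contact_force: [3.7, -3.1, -1.2]
gripper_width: 11.3
```

```bash
cat > st.py <<'E'
from h import *
s=arm.read_state();M=R.from_quat(s["ee_rot"]).as_matrix()
print(s["clock"],s["position"].round(1),s["contact_force"].round(1),s["wrist_torque"].round(3),s["gripper_width"].round(1),"wing rel stand deg",round(np.degrees(np.arctan2(M[1,0],M[0,0]))-90-1.2,1))
E
python3 st.py
```

```text
Traceback (most recent call last):
  File "st.py", line 3, in <module>
    print(s["clock"],s["position"].round(1),s["contact_force"].round(1),s["wrist_torque"].round(3),s["gripper_width"].round(1),"wing rel stand deg",round(np.degrees(np.arctan2(M[1,0],M[0,0]))-90-1.2,1))
                                                                                                   ^^^^^^^^^^^^^^^^^^^^^^^^
AttributeError: 'float' object has no attribute 'round'
```

```bash
sed -i 's/s\["gripper_width"\].round(1)/round(s["gripper_width"],1)/' st.py; python3 st.py
```

```text
13.7 [629.6  24.3  46.7] [ 3.7 -3.1 -1.2] [-0.981 -0.702  0.043] 11.3 wing rel stand deg 49.1
```

>>> move_arm:
  targets:
    - [0, 0, 0, 0, 0, 4, 255]
    - [0, 0, 0, 0, 0, 9, 255]
    - [0, 0, 0, 0, 0, 14, 255]
    - [0, 0, 0, 0, 0, 19, 255]
    - [0, 0, 0, 0, 0, 24, 255]
    - [0, 0, 0, 0, 0, 29, 255]
    - [0, 0, 0, 0, 0, 34, 255]
    - [0, 0, 0, 0, 0, 39, 255]
    - [0, 0, 0, 0, 0, 44, 255]
    - [0, 0, 0, 0, 0, 44, 255]

```text
clock: 14.95
position: [629.4, 24.7, 46.6]
ee_rot: [0.667, 0.745, 0.001, 0.001]
contact_force: [2.9, -4.0, -0.8]
gripper_width: 11.5
```

```bash
python3 st.py
```

```text
14.95 [629.4  24.7  46.6] [ 2.9 -4.  -0.8] [-0.781 -0.842 -0.068] 11.5 wing rel stand deg 5.1
```

>>> move_arm:
  targets:
    - [0, 0, 0, 0, 0, 4, 255]
    - [0, 0, 0, 0, 0, 8, 255]
    - [0, 0, 0, 0, 0, 11, 255]
    - [0, 0, 0, 0, 0, 13, 255]
    - [0, 0, 0, 0, 0, 13, 255]

```text
clock: 15.58
position: [629.4, 24.9, 46.7]
ee_rot: [0.747, 0.665, 0.001, 0.001]
contact_force: [3.5, -3.5, -1.3]
gripper_width: 11.0
```

```bash
python3 st.py; python3 - <<'E'
from h import *
for n in("scene","side"):
    p,d=arm.get_image(n)
    K,W=cam(n);u,v=proj([600,25,40],K,W).astype(int)
    cv2.imwrite(f"pics/{n}8.png",cv2.resize(p[v-45:v+45,u-60:u+60],None,fx=6,fy=6,interpolation=cv2.INTER_CUBIC))
p,d=arm.get_image("wrist");cv2.imwrite("pics/w8.png",p)
E
```

```text
15.575 [629.4  24.9  46.7] [ 3.5 -3.5 -1.3] [-0.852 -1.169  0.073] 11.0 wing rel stand deg -7.9
```

View pics/w8.png

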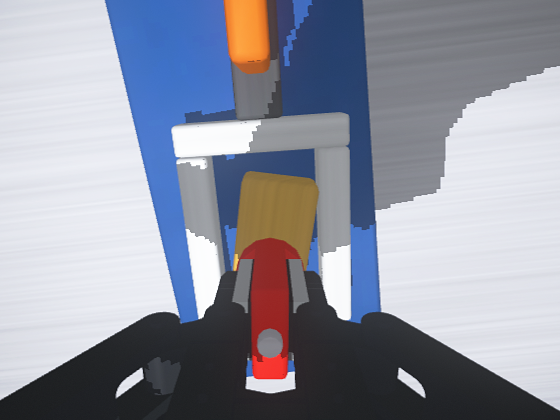

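View pics/side8.png

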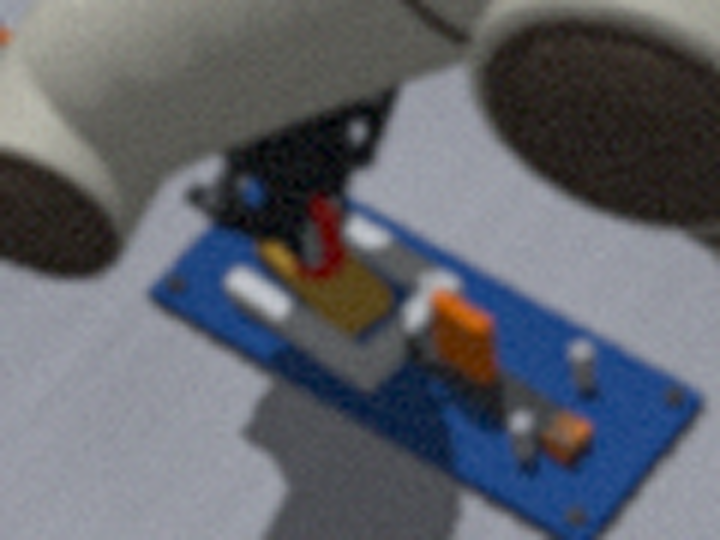

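The nut, seen at (280,220), has turned until it meets the key and still leads the wing by about 7°. I'll continue until the torque rises.

>>> move_arm:
  targets:
    - [0, 0, 0, 0, 0, 2, 255]
    - [0, 0, 0, 0, 0, 4, 255]
    - [0, 0, 0, 0, 0, 6, 255]
    - [0, 0, 0, 0, 0, 6, 255]

```text
clock: 16.23
position: [629.4, 24.9, 46.6]
ee_rot: [0.781, 0.625, 0.001, 0.001]
contact_force: [4.5, -2.8, -0.5]
gripper_width: 11.6
```

```bash
python3 st.py
```

```text
16.225 [629.4  24.9  46.6] [ 4.5 -2.8 -0.5] [-0.836 -1.152  0.047] 11.6 wing rel stand deg -13.9
```

>>> move_arm:
  targets:
    - [0, 0, 0, 0, 0, 1.5, 255]
    - [0, 0, 0, 0, 0, 3, 255]
    - [0, 0, 0, 0, 0, 3, 255]
    - [0, 0, 0, 0, 0, 3, 255]

```text
clock: 16.73
position: [629.5, 24.9, 46.6]
ee_rot: [0.796, 0.606, 0.001, 0.001]
contact_force: [3.9, -4.1, -1.0]
gripper_width: 11.4
```

```bash
python3 st.py; cat > nut.py <<'E'
from h import *
import sys
s=arm.read_state();p,d=arm.get_image("wrist");cv2.imwrite("pics/%s.png"%sys.argv[1],p)
K,W=cam("wrist",s);P=cloud(d,K,W);x,y,z=np.moveaxis(P,-1,0)
hsv=cv2.cvtColor(p,cv2.COLOR_BGR2HSV);H,S,V=np.moveaxis(hsv,-1,0)
m=(np.hypot(x-628,y-25)<50)&(z>32)&(z<35.5)&(S>90)&(H>12)&(H<32)
e=[]
for xx in np.arange(588,612,2):
    q=m&(abs(x-xx)<1.2)
    if q.sum()>5:e.append((xx,y[q].min(),y[q].max()))
e=np.array(e)
for k in(1,2):
    pf=np.polyfit(e[2:,0],e[2:,k],1);print("nut edge rel stand deg",np.degrees(np.arctan(pf[0])).round(1)-1.2,(np.polyval(pf,e[2:,0])-e[2:,k]).std().round(2))
E
python3 nut.py w9
```

```text
16.725 [629.5  24.9  46.6] [ 3.9 -4.1 -1. ] [-0.866 -1.113  0.995] 11.4 wing rel stand deg -16.6
nut edge rel stand deg -14.899999999999999 0.13
nut edge rel stand deg -9.1 0.7
```

View pics/w9.png

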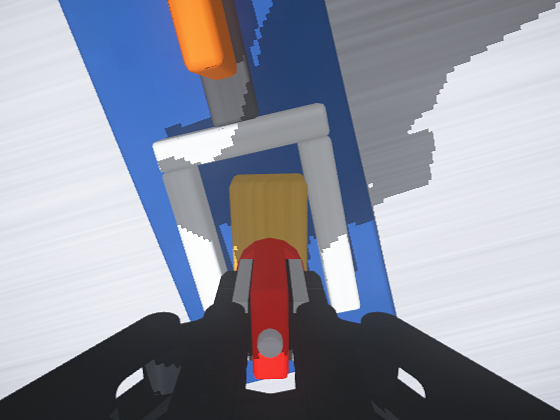

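The torque jumped to 1.0 N m and the wing is parallel to the nut. I'll add a slight nip to confirm the stop.

>>> move_arm:
  targets:
    - [0, 0, 0, 0, 0, 1.5, 255]
    - [0, 0, 0, 0, 0, 1.5, 255]
    - [0, 0, 0, 0, 0, 1.5, 255]

```text
clock: 17.15
position: [629.5, 24.9, 46.7]
ee_rot: [0.803, 0.596, 0.0, 0.001]
contact_force: [3.1, -4.3, -1.3]
gripper_width: 11.6
```

```bash
python3 st.py
```

```text
17.15 [629.5  24.9  46.7] [ 3.1 -4.3 -1.3] [-0.948 -1.164  1.542] 11.6 wing rel stand deg -18.0
```

>>> move_arm:
  targets:
    - [0, 0, 0, 0, 0, 0, 0]
    - [0, 0, 0, 0, 0, 0, 0]
    - [0, 0, 0, 0, 0, 0, 0]
    - [0, 0, 0, 0, 0, 0, 0]
    - [0, 0, 0, 0, 0, 0, 0]
    - [0, 0, 0, 0, 0, 0, 0]
    - [0, 0, -2, 0, 0, 0, 0]
    - [0, 0, -6, 0, 0, 0, 0]
    - [0, 0, -10, 0, 0, 0, 0]
    - [0, -4, -15, 0, 0, 0, 0]
    - [0, -8, -18, 0, 0, 0, 0]
    - [0, -8, -18, 0, 0, 0, 0]
    - [0, -8, -18, 0, 0, 0, 0]

```text
clock: 18.77
position: [551.9, 48.8, 226.1]
ee_rot: [0.805, 0.593, 0.0, -0.0]
contact_force: [0.1, 0.5, 0.1]
gripper_width: 85.7
```

```bash
python3 chk.py w10; python3 nut.py w11
```

```text
18.775 [551.88987106  48.82498362 226.11939611] [0.05179946 0.52428111 0.09134567]
grip 686 [-100.6    7.2] [12.2 35.7] 86.3 z 75.8
key 5370 [-70.1   5. ] [ 75.9 210.8] 86.3 z 28.1
nut 1386 [0.2 0.4] [33.2 79.5] 75.7 z 34.1
wing 449 [0.2 0.2] [11.9 34. ] 72.4 z 86.0
handle 1170 [ 0. 21.] [-1.0000e-03  2.8117e+01]
prongs 1886 [-37.5  39.5] [-0.    28.077]
nut edge rel stand deg -15.1 0.32
nut edge rel stand deg -8.5 0.8
```

View pics/w10.png

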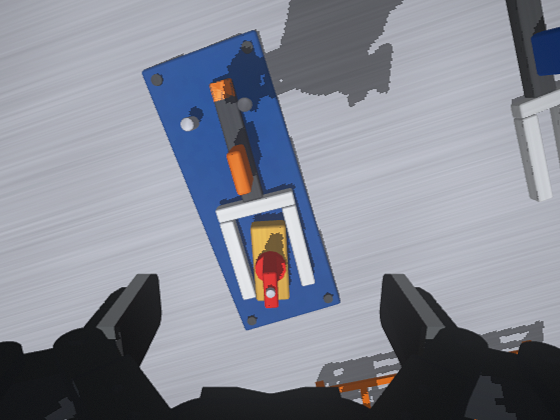

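The wing and nut look aligned. The rectangles differ by about 3°, so I'll take one closer look.

>>> move_arm:
  targets:
    - [0, 4, 6, 0, 0, 0, 0]
    - [0, 6.5, 9, 0, 0, 0, 0]
    - [0, 6.5, 9, 0, 0, 0, 0]
    - [0, 6.5, 9, 0, 0, 0, 0]
    - [0, 6.5, 9, 0, 0, 0, 0]

```text
clock: 19.5
position: [614.5, 29.8, 137.7]
ee_rot: [0.805, 0.593, 0.001, 0.0]
contact_force: [-0.1, -0.8, -0.1]
gripper_width: 85.4
```

```bash
python3 chk.py w12; python3 nut.py w13
```

```text
19.5 [614.49427679  29.76562804 137.68994641] [-0.12175829 -0.78726435 -0.09537987]
grip 1669 [-100.5    6.9] [12.1 36. ] 86.2 z 75.9
key 9711 [-58.9   4.2] [ 76.1 188.1] 86.2 z 28.2
nut 2766 [0.2 0.3] [33.4 79.2] 75.4 z 34.2
wing 1010 [0.3 0.1] [12. 34.] 74.7 z 86.0
handle 1387 [-0.5 18.9] [-2.0000e-03  2.7913e+01]
prongs 3746 [-37.7  39.5] [-0.    28.092]
nut edge rel stand deg -15.2 0.19
nut edge rel stand deg -5.2 1.26
```

View pics/w12.png

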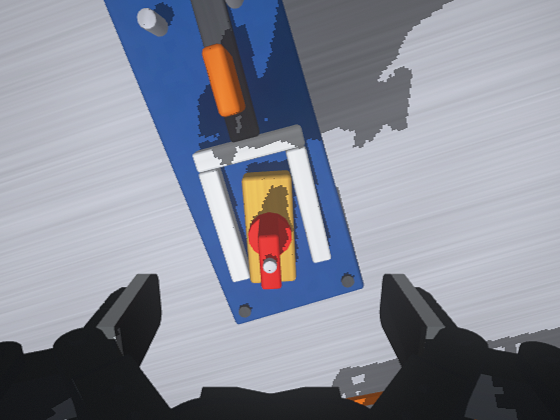

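From closer in, the wing is at -15.3° and the nut at -14.6°, so they line up. The key is flat and in place, so I'm handing in.

>>> move_arm:
  targets:
    - [0, 0, -5, 0, 0, 0, 0]
    - [0, 0, -9, 0, 0, 0, 0]
    - [0, 0, -9, 0, 0, 0, 0]
    - [0, 0, -9, 0, 0, 0, 0]

```text
clock: 20.1
position: [613.5, 29.7, 226.7]
ee_rot: [0.805, 0.593, 0.0, -0.0]
contact_force: [0.1, -0.2, 0.1]
gripper_width: 85.3
```

```bash
python3 -c "
from bench import arm
print(arm.read_state()['clock'],arm.job_done())"
```

```text
the job is handed in; nothing more can be done
20.1 None
```

The stop is locked, and I handed the job in at 20.1 s with the gripper open and clear of everything. I set the orange key flat on the stand with its prongs around the brass nut and its handle between the posts. Then I turned the red wing nut clockwise by about 65° until it met a firm stop: wrist torque about 0 before the stop, 1.0 N m at it, and 1.5 N m after a final nip.

- **Alignment:** the last close view put the wing at -15.3° and the brass nut at -14.6° from the stand, so they line up within 1°. An earlier view from farther away had disagreed by about 3°. One of the two nut-edge fits was also off, at -5°, with a poor fit.
- **Orange key:** it still lies flat (top at 28 mm) with its grip at stand x about -100 mm. It swung about 4° within its play, so the handle now rests against or close to one post.
- **Other keys:** I did not touch the blue key or the pink look-alikes.

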